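Put the bench tools back on their own colour-coded rests

TASK

All four bench tools stand on the wrong rests. Using the blue rest as a spare place on the way, rearrange them so that the dropper bottle stands on the red rest, the loupe on the black one, the calibration weight on the yellow one and the swab cup on the white one, each upright and well centred, with the blue rest empty again. Do not tip a tool over, and leave the green circuit board where it lies.

Things in the scene. Friction and masses are not known exactly. Their poses are not given: they have to be found in the camera images.
- dropper: Amber-brown dropper bottle with black rubber bulb, loose, round, upright, 104 mm tall: bottle 30 mm in diameter up to 62 mm above its underside, black collar 21 mm in diameter from 62 to 75 mm, bulb 14 mm in diameter above. About 60 g. Origin: centre of its underside, z up. It may rock slightly for a second after release. Belongs on the red pad.
- loupe: Black eyepiece loupe, loose, round, upright, 40 mm tall, 34 mm in diameter up to 27 mm above its underside, knurled ring 37 mm in diameter above. About 80 g. Origin: centre of its underside, z up. Belongs on the black pad.
- weight: Cream-yellow brass calibration weight with a knob on top, loose, round, upright, 38 mm tall: body 26 mm in diameter up to 26 mm above its underside, then a narrow neck and a smaller knob. About 110 g. Origin: centre of its underside, z up. Belongs on the yellow pad.
- swab_cup: Clear plastic cup holding cotton swabs (one body with the swabs), loose, round, upright: cup 64 mm tall, 44 mm in diameter at the underside and 51 mm at the rim, swabs stand up to 109 mm above the underside. About 70 g. Origin: centre of its underside, z up. Belongs on the white pad.
- rest_red: Fixed round tool rest, an aluminium disc with fluted edge, 78 mm in diameter, with a flat red pad, 70 mm in diameter, covering its top; the top is 10 mm above the worktop, without any rim. Origin: centre of the underside, z up. At the start one of the four tools, the wrong one, stands on it.
- rest_black: Fixed round tool rest, an aluminium disc with fluted edge, 78 mm in diameter, with a flat black pad, 70 mm in diameter, covering its top; the top is 10 mm above the worktop, without any rim. Origin: centre of the underside, z up. At the start one of the four tools, the wrong one, stands on it.
- rest_yellow: Fixed round tool rest, an aluminium disc with fluted edge, 78 mm in diameter, with a flat yellow pad, 70 mm in diameter, covering its top; the top is 10 mm above the worktop, without any rim. Origin: centre of the underside, z up. At the start one of the four tools, the wrong one, stands on it.
- rest_white: Fixed round tool rest, an aluminium disc with fluted edge, 78 mm in diameter, with a flat white pad, 70 mm in diameter, covering its top; the top is 10 mm above the worktop, without any rim. Origin: centre of the underside, z up. At the start one of the four tools, the wrong one, stands on it.
- rest_blue: Fixed round tool rest, an aluminium disc with fluted edge, 78 mm in diameter, with a flat blue pad, 70 mm in diameter, covering its top; the top is 10 mm above the worktop, without any rim. Origin: centre of the underside, z up. The spare rest: empty at the start; for parking a tool on the way. A black adjusting stage about 0.14 m tall stands fixed on the worktop at the middle of the work area, between the rests on the left and those on the right.
- board: Bystander: loose small green circuit board, 22 x 71 x 4 mm, lying flat to the right of the adjusting stage, its length along its own y axis, roughly left to right. Origin: centre of its underside. To be left alone.
There are look-alikes about, which are no part of the job. There is more than one size of the swab_cup; the job needs the larger. What is shaped like the rest_red but turquoise is not meant.

How it is judged (in metres and radians):
At the end, for the whole second after the job is handed in: Each of the four tools stands upright (within 6 degrees), released and at rest, on the pad of its own rest, its centre within 12 mm of the rest's centre (so the blue rest is empty) (horizontal distance between dropper and rest_red below 0.012 m and z of dropper in the frame of rest_red between 0.006 and 0.014 m and angle between each of dropper, loupe, weight, swab_cup's own z axis and vertical below 0.1 rad and linear speed of each of dropper, loupe, weight, swab_cup below 0.02 m/s and horizontal distance between loupe and rest_black below 0.012 m and z of loupe in the frame of rest_black between 0.006 and 0.014 m and horizontal distance between weight and rest_yellow below 0.012 m and z of weight in the frame of rest_yellow between 0.006 and 0.014 m and horizontal distance between swab_cup and rest_white below 0.012 m and z of swab_cup in the frame of rest_white between 0.006 and 0.014 m); the robot touches nothing.
It fails at once if the circuit board is pushed more than 20 mm (distance of board from where it was at the start of the episode above 0.02 m).
It fails at once if a tool tips over (more than 45 degrees) (angle between any of dropper, loupe, weight, swab_cup's own z axis and vertical above 0.785 rad).
It also fails if it takes over 136 s, if anything falls off the work surface, if the arm or the gripper's body presses on something with over 40 N, if the wrist force passes 120 N, or if a joint passes its speed limit or range.

ROBOT

A 7-joint arm with a two-finger parallel gripper is mounted at the origin on a cart in front of the work surface, level with it; the furniture and walls round the work are solid. World frame = base frame: x ahead of the robot, y to its left, z up, the work surface at z = 0. Lengths are in mm, angles in rad, forces in N, time in s.
With the tool pointing down it reaches from about 400 to 875 mm from the base axis. Payload 19.3 kg.
Tool frame: the origin (TCP) lies at the centre of the arm's flange, where the gripper is bolted on; the fingertips stand finger_overhang ahead of it and the grasp point (between the pads) lies 155 mm ahead of it (finger_overhang is the distance from the TCP to the fingertips, in mm); z points along the fingers, x is the direction in which the jaws open and shut, and the axes are right-handed (so a half turn about z gives the same grasp; the last joint's range is limited). The gripper opens to 85 mm and grips with 20 to 120 N. Pads are 22 mm wide; open, the fingers measure 114 mm over their backs; the gripper's body (76 mm by 85 mm) begins 54 mm behind the grasp point. The pads swing forward as they close: fully open they stand 13 mm farther back than shut.
Start: joints at [1.105, 0.521, -0.036, 1.599, 0.021, 1.021, -0.113], TCP at [240.94, -576.687, 404.691] pointing down, gripper open.
Joint ranges: [-2.91, 2.91], [-0.3, 2.13], [-1.5, 1.42], [0.17, 2.43], [-1.26, 4.41], [0.16, 1.93], [-2.52, 2.52]. Speed limits (rad/s): [1.89, 1.89, 2.39, 2.39, 3.01, 3.01, 3.01].

INTERFACE

Orientations are given as a 3x3 rotation matrix whose columns are the frame's x, y, z axes.
In Python, from workcell import movep, movel, goto_joints, open_gripper, clamp, wait, inverse_kinematics, read_state, camera, PlanningError, finish_job, finger_overhang gives the robot as it stands. Calls block until the motion is done:
- movep(position, orientation): joint-space move of the TCP to a pose.
- movel(position, frame=None, max_speed=150, guard=None): straight line of the TCP; frame=None keeps the orientation; max_speed is the mean speed in mm/s. With guard (N) it stops when the force on the tool has changed by that much, and returns True; else False.
- goto_joints(angles): joint-space move.
- open_gripper() and clamp(): open the fingers fully, or close them until they stop; the grip force is fixed at half the most.
- wait(seconds).
- inverse_kinematics(position, orientation): joint angles nearest the present ones, or None.
- read_state(): the state.
- camera(name): name is "scene" or "top" or "wrist"; returns a dict with "image" (384x512x3 uint8, blue, green, red), "range_z" (384x512 float32, mm along the optical axis (not along the pixel's ray), 0 where there is no reading), "fx", "fy", "cx", "cy" (pixels), "cam_to_world" (4x4, takes a point from camera to world coordinates). Camera axes: x right, y up, looking along -z (the intrinsics and any distortion apply to the point x, -y, -z); pixel columns grow to the right and rows downward; lengths in mm; the calibration is good to about 2 mm. The wrist camera is an equidistant fisheye: a pixel r from the principal point sees the ray r / f radians off the axis. A picture is of the moment at which its call begins.
A pose or a line that the arm cannot do raises PlanningError and nothing moves.
- finish_job(): hands the job in, once; it reports no verdict.
The state is a dict: "time": time; "qpos": joint angles; "qvel": joint speeds; "joint_efforts": joint torques, N m; "eef_pos": TCP position; "tool_rot": TCP orientation; "ft_force": force on the tool from outside, world axes, zero at the start; "torque": the same for the moment, N m; "finger_gap": finger opening in mm.
Only numpy, scipy, OpenCV 4.12 (cv2) and the standard library are available. Lean on these libraries where they do the work, as an engineer would, in place of code of your own. Each camera call takes 0.05 s, during which the arm holds its last target. There are 200 camera calls.

## Working session

There is one attempt and no reset: what is moved stays moved. The work goes in short steps, each a Python script; the robot and the scene stay as the last script left them, time stands still between calls to the robot, and variables do not carry over. Pictures are saved under pics/ and viewed, about 12 in all and at most 16, crops included, and the job is handed in when it is done.

```bash
ls; mkdir -p pics; python3 - <<'E'
from workcell import *
import cv2,numpy as np,pickle
s=read_state(); print(s['time'],s['eef_pos'],s['tool_rot'],s['finger_gap'],finger_overhang)
for n in ("scene","top"):
    c=camera(n); pickle.dump(c,open(f'{n}0.pkl','wb')); cv2.imwrite(f'pics/{n}0.png',cv2.resize(c['image'],(800,600),interpolation=cv2.INTER_CUBIC))
    print(n,c['fx'],c['fy'],c['cx'],c['cy'],c.keys());print(c['cam_to_world'].round(3))
E
```

```text
pics
0.0 [ 240.84999583 -576.58865866  404.11935382] [[ 3.85489500e-01 -9.22712053e-01 -5.59389029e-04]
 [-9.22711534e-01 -3.85489882e-01  9.88139096e-04]
 [-1.12740666e-03  1.35237463e-04 -9.99999355e-01]] 85.7762148089015 173.4
scene 408.743880586168 408.743880586168 256.0359684914396 187.53657175681343 dict_keys(['image', 'range_z', 'fx', 'fy', 'cx', 'cy', 'cam_to_world'])
[[-6.97000e-01  3.97000e-01 -5.97000e-01 -1.27143e+02]
 [-7.17000e-01 -4.05000e-01  5.68000e-01  7.57508e+02]
 [-1.70000e-02  8.23000e-01  5.67000e-01  6.70326e+02]
 [ 0.00000e+00  0.00000e+00  0.00000e+00  1.00000e+00]]
top 382.5132993240794 382.5132993240794 256.0926122966056 190.09304134148667 dict_keys(['image', 'range_z', 'fx', 'fy', 'cx', 'cy', 'cam_to_world'])
[[-2.600000e-02  9.890000e-01 -1.430000e-01  3.564810e+02]
 [-1.000000e+00 -2.300000e-02  2.000000e-02  1.556430e+02]
 [ 1.700000e-02  1.440000e-01  9.890000e-01  1.240516e+03]
 [ 0.000000e+00  0.000000e+00  0.000000e+00  1.000000e+00]]
```

View pics/top0.png

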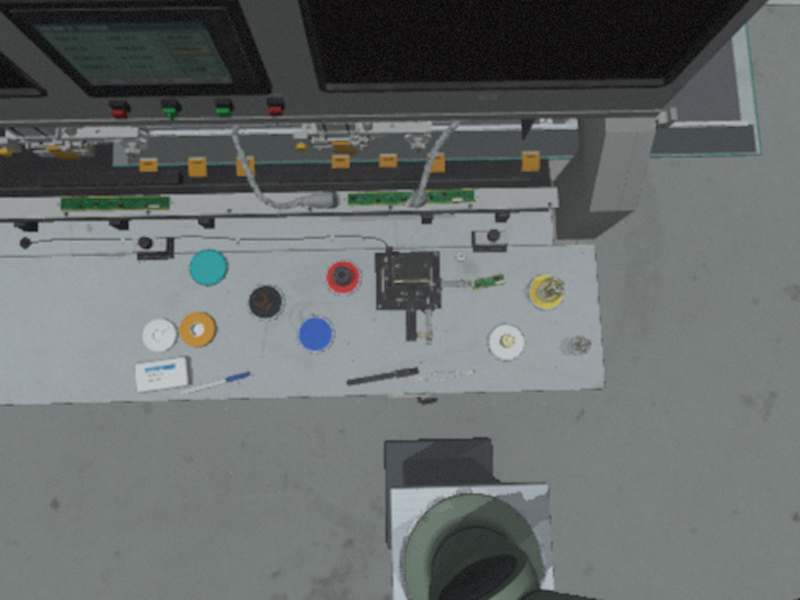

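View pics/scene0.png

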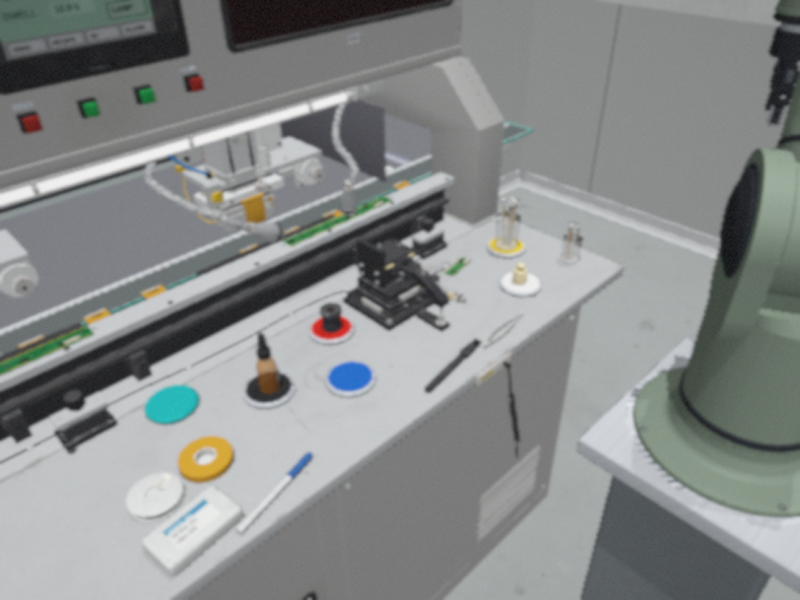

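```bash
cat > vis.py <<'E'
import numpy as np,cv2
def pts(c):
    h,w=c['range_z'].shape; v,u=np.mgrid[:h,:w]; d=c['range_z']
    P=np.stack([(u-c['cx'])/c['fx']*d,-(v-c['cy'])/c['fy']*d,-d,np.ones_like(d)],-1)
    W=(P@c['cam_to_world'].T)[...,:3]; W[d<=0]=np.nan; return W
def project(c,X):
    M=np.linalg.inv(c['cam_to_world']); p=np.c_[X,np.ones(len(X))]@M.T
    return np.c_[c['cx']+c['fx']*p[:,0]/-p[:,2],c['cy']-c['fy']*p[:,1]/-p[:,2]]
def ortho(c,cx,cy,z,half=60,s=4):
    """patch: up=+x, left=+y, s px/mm"""
    n=2*half*s; i,j=np.mgrid[:n,:n]
    X=np.stack([cx+half-i/s,cy+half-j/s,np.full(i.shape,float(z))],-1).reshape(-1,3)
    p=project(c,X).reshape(n,n,2).astype(np.float32)
    return cv2.remap(c['image'],p[...,0],p[...,1],cv2.INTER_CUBIC)
E
python3 - <<'E'
import pickle,numpy as np,cv2
from vis import *
T=pickle.load(open('top0.pkl','rb'));S=pickle.load(open('scene0.pkl','rb'))
W=pts(T);WS=pts(S)
px=dict(red=(343,276),black=(266,301),blue=(316,334),yellow=(547,291),white=(506,341),small=(577,345),turq=(208,267),stage=(408,280),board=(489,282))
rows=[]
for k,(a,b) in px.items():
    u,v=a*.64,b*.64
    # ray to z=10
    d=np.array([(u-T['cx'])/T['fx'],-(v-T['cy'])/T['fy'],-1]);R=T['cam_to_world'];d=R[:3,:3]@d;o=R[:3,3];x=o+d*(10-o[2])/d[2]
    print(k,x.round(0),end=' ')
    for n,Q in(('top',W),('scn',WS)):
        m=(np.hypot(Q[...,0]-x[0],Q[...,1]-x[1])<45)&(Q[...,2]>16); q=Q[m]
        if len(q): print(n,len(q),np.median(q,0).round(0),'max',np.percentile(q[:,2],97).round(0),end=' ')
    print()
    if k not in('stage','board','small','turq'): rows.append(np.vstack([ortho(T,x[0],x[1],10,half=50,s=3),ortho(S,x[0],x[1],10,half=50,s=3)]))
cv2.imwrite('pics/orth.png',cv2.resize(np.hstack(rows),(800,320)))
# height map
for x0 in range(350,1000,50):
    print(x0,[int(np.nanmax(np.where((Q:=(lambda q:q))and (W[...,0]>=x0)&(W[...,0]<x0+50)&(W[...,1]>=y0)&(W[...,1]<y0+100),W[...,2],-9))) for y0 in range(500,-500,-100)])
E
```

```text
red [582. 248.  10.] top 120 [577. 247.  48.] max 52.0 scn 209 [570. 253.  44.] max 50.0 
black [533. 408.  10.] top 106 [524. 404.  63.] max 113.0 scn 384 [520. 413.  58.] max 110.0 
blue [462. 305.  10.] top 1 [460. 280.  16.] max 16.0 
yellow [ 540. -177.   10.] top 233 [ 535. -171.   62.] max 116.0 scn 399 [ 529. -165.   62.] max 115.0 
white [438. -86.  10.] top 62 [436. -83.  37.] max 51.0 scn 96 [432. -81.  33.] max 48.0 
small [ 426. -233.   10.] top 113 [ 424. -229.   42.] max 81.0 scn 217 [ 420. -224.   43.] max 80.0 
turq [607. 529.  10.] top 5 [609. 527.  17.] max 17.0 
stage [570. 113.  10.] top 690 [568. 114.  97.] max 129.0 scn 796 [556. 125.  93.] max 128.0 
board [562. -57.  10.] top 12 [556. -18.  31.] max 35.0 scn 9 [554. -19.  32.] max 34.0 
350 [29, 14, 6, 14, 14, 13, 10, 8, 8, -9]
400 [26, 7, 14, 14, 67, 66, 53, 14, 83, -9]
450 [18, 13, 15, 16, 95, 65, 14, 14, 5, -9]
500 [18, 114, 84, 16, 123, 98, 31, 120, 11, -9]
550 [17, 13, 14, 54, 134, 106, 39, 110, 6, -9]
600 [16, 14, 6, 15, 132, 102, 71, 5, 5, -9]
650 [113, 112, 244, 188, 231, 237, 113, 112, 267, -9]
700 [118, 256, 258, 179, 173, 243, 114, 113, 317, -9]
750 [651, 652, 652, 635, 622, 620, 617, 615, 625, 292]
800 [212, 70, 221, 266, 242, 215, 71, 162, 263, 291]
850 [72, 72, 71, -9, 69, 71, 73, 149, 70, -9]
900 [-9, -9, -9, -9, -9, -9, -9, -9, -9, -9]
950 [-9, -9, -9, -9, -9, -9, -9, -9, -9, -9]
```

View pics/orth.png

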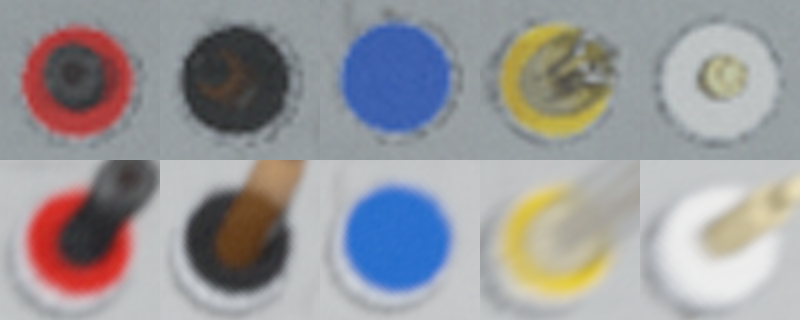

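```bash
cat >> vis.py <<'E'
def fit_circle(img,cx,cy,r0,r1,half,s,win=12):
    """centre and radius with the strongest median edge along a circle; img = ortho patch about cx,cy"""
    im=cv2.GaussianBlur(img,(0,0),s*.8).astype(np.float32); th=np.linspace(0,2*np.pi,72,endpoint=False)
    best=(-1,)
    def samp(a,b,r):
        j=(half-(b+r*np.sin(th)))*s; i=(half-(a+r*np.cos(th)))*s
        return cv2.remap(im,j[None].astype(np.float32),i[None].astype(np.float32),cv2.INTER_LINEAR)[0]
    for a in np.arange(-win,win+.1,1):
        for b in np.arange(-win,win+.1,1):
            for r in np.arange(r0,r1+.1,1):
                g=np.abs(samp(a,b,r+2)-samp(a,b,r-2)).sum(1); sc=np.mean(np.sort(g)[len(g)//4:])+np.median(g)
                if sc>best[0]: best=(sc,a,b,r)
    return cx+best[1],cy+best[2],best[3],best[0]
E
cat > m.py <<'E'
import pickle,numpy as np,cv2
from vis import *
from scipy.optimize import least_squares
T=pickle.load(open('top0.pkl','rb'));S=pickle.load(open('scene0.pkl','rb'))
W=pts(T);WS=pts(S)
app=dict(red=(582,248),black=(533,408),blue=(462,305),yellow=(540,-177),white=(438,-86))
rr=dict(white=(38,40))
tool=dict(red=(50,17,20,'loupe',10,52),black=(72,13,17,'dropper',20,68),yellow=(74,24,27,'cup',20,72),white=(36,11,15,'weight',14,36))
tr=dict(red=18.5,black=15,yellow=24,white=13)
tiles=[]
for k,(x,y) in app.items():
    for n,c in(('top',T),('scn',S)):
        a=fit_circle(ortho(c,x,y,10,60,4),x,y,*rr.get(k,(34,36)),60,4); print(k,n,'pad',np.round(a,1),end=' ')
        if n=='top': pa=a
    t=ortho(T,x,y,10,60,4); cv2.circle(t,(int((60-pa[1]+y)*4),int((60-pa[0]+x)*4)),int(pa[2]*4),(0,255,0),1)
    if k in tool:
        z,r0,r1,nm,za,zb=tool[k]
        o=ortho(T,x,y,z,60,4); b=fit_circle(o,x,y,r0,r1,60,4); print(nm,'img',np.round(b,1),end=' ')
        cv2.circle(o,(int((60-b[1]+y)*4),int((60-b[0]+x)*4)),int(b[2]*4),(255,0,255),1)
        q=np.vstack([Q[(np.hypot(Q[...,0]-x,Q[...,1]-y)<38)&(Q[...,2]>za)&(Q[...,2]<zb)] for Q in(WS,)])
        f=least_squares(lambda p:np.hypot(q[:,0]-p[0],q[:,1]-p[1])-tr[k],[x,y],loss='soft_l1',f_scale=2); print('depth',len(q),f.x.round(1),round(np.sqrt(2*f.cost/len(q)),1))
        t=np.vstack([t,o])
    else: t=np.vstack([t,t*0]);print()
    tiles.append(t)
cv2.imwrite('pics/fit.png',cv2.resize(np.hstack(tiles),(800,320),interpolation=cv2.INTER_AREA))
for y0 in range(300,180,-20): 
    m=(abs(W[...,1]-y0)<10)&(W[...,2]>30)&(W[...,0]>605); print(y0,np.nanmin(W[...,0][m]).round(0),end=';')
m=(W[...,2]>30)&(W[...,0]>500)&(W[...,0]<630)&(W[...,1]>40)&(W[...,1]<200); print('stage y',np.percentile(W[...,1][m],[1,99]),'x',np.percentile(W[...,0][m],[1,99]))
E
python3 m.py
python3 - <<'E'
from workcell import *
import numpy as np
app=dict(red=(582,248),black=(533,408),blue=(462,305),yellow=(540,-177),white=(438,-86))
for k,(x,y) in app.items():
  for nm,a in(('-y',-np.pi/2),('+y',np.pi/2),('rad',np.arctan2(y,x))):
    R=np.array([[np.cos(a),np.sin(a),0],[np.sin(a),-np.cos(a),0],[0,0,-1]])
    print(k,nm,[None if (q:=inverse_kinematics([x,y,z],R)) is None else np.round(q,2).tolist() for z in(190,360)])
E
```

```text
red top pad [581.  250.   34.  263.2] red scn pad [583.  248.   34.  245.8] loupe img [578.  249.   19.  154.2] depth 335 [578.9 247.1] 3.9
black top pad [533.  411.   34.  364.1] black scn pad [533.  410.   34.  405.8] dropper img [534. 414.  15. 123.] depth 238 [529.  408.1] 1.7
blue top pad [463.  308.   34.  196.3] blue scn pad [464.  306.   34.  226.1] 
yellow top pad [ 540.  -175.    35.   174.3] yellow scn pad [ 540.  -175.    34.    99.1] cup img [ 535.  -166.    25.   146.1] depth 262 [ 537.6 -175.6] 2.1
white top pad [433.  -87.   38.  141.8] white scn pad [433.  -84.   38.  106.3] weight img [438. -81.  15. 204.] depth 67 [437.8 -87.5] 2.0
300 684.0;280 684.0;260 687.0;240 689.0;220 690.0;200 691.0;stage y [ 47.70156892 162.14778841] x [502.06683008 610.67293245]
red -y [[-0.37, 0.81, -0.18, 1.7, 0.22, 0.65, -2.25], [-0.18, 0.62, -0.47, 1.6, 0.32, 1.0, -2.33]]
red +y [[-0.04, 0.91, -0.71, 1.68, 0.76, 0.84, 0.48], [0.08, 0.74, -0.93, 1.59, 0.64, 1.14, 0.57]]
red rad [[-0.18, 0.85, -0.48, 1.69, 0.54, 0.74, -0.53], [0.03, 0.71, -0.84, 1.59, 0.58, 1.1, -0.55]]
black -y [[-0.61
[... 494 characters left out ...]
ue rad [[-0.29, 0.79, -0.56, 1.9, 0.68, 0.65, -0.7], [0.14, 0.84, -1.33, 1.79, 0.86, 1.25, -0.85]]
yellow -y [[0.24, 0.74, -0.03, 1.88, 0.04, 0.52, -1.4], [0.27, 0.48, -0.08, 1.79, 0.05, 0.86, -1.41]]
yellow +y [[0.63, 0.81, -0.6, 1.86, 0.7, 0.69, 1.19], [0.73, 0.57, -0.73, 1.77, 0.46, 0.97, 1.38]]
yellow rad [[0.4, 0.75, -0.26, 1.87, 0.34, 0.56, -0.4], [0.47, 0.5, -0.36, 1.78, 0.22, 0.89, -0.3]]
white -y [[0.09, 0.64, -0.04, 2.2, 0.07, 0.31, -1.58], [0.24, 0.31, -0.21, 2.09, 0.09, 0.75, -1.61]]
white +y [[0.43, 0.68, -0.49, 2.18, 0.73, 0.45, 0.94], [0.71, 0.4, -0.81, 2.07, 0.39, 0.83, 1.24]]
white rad [[0.3, 0.65, -0.3, 2.19, 0.52, 0.38, -0.63], [0.46, 0.34, -0.49, 2.08, 0.22, 0.78, -0.36]]
```

View pics/fit.png

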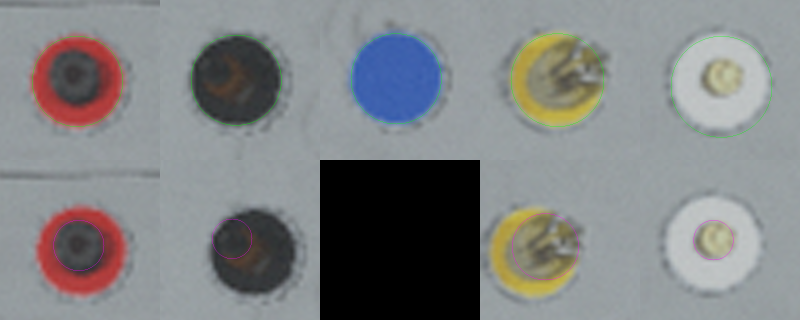

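```bash
cat > rob.py <<'E'
from workcell import *
import numpy as np,cv2,pickle
import vis
def Rz(x,y,off=0):
    a=np.arctan2(y,x)+off
    return np.array([[np.cos(a),np.sin(a),0],[np.sin(a),-np.cos(a),0],[0,0,-1]])
def pick(x,y,tz,hz,off=0,guard=15):
    """x,y tool centre; tz TCP height of the grasp; hz hover height"""
    movep([x,y,hz],Rz(x,y,off)); hit=movel([x,y,tz],max_speed=220,guard=guard)
    clamp(); s=read_state(); print('pick hit',hit,'gap',round(s['finger_gap'],1),np.round(s['eef_pos'],1),'t',round(s['time'],1))
    movel([x,y,hz],max_speed=250)
def place(x,y,tz,hz,off=0,guard=10):
    movep([x,y,hz],Rz(x,y,off)); movel([x,y,tz+25],max_speed=250)
    hit=movel([x,y,tz-2],max_speed=30,guard=guard); s=read_state()
    print('place hit',hit,'gap',round(s['finger_gap'],1),np.round(s['eef_pos'],1)); open_gripper(); wait(.2)
    movel([x,y,hz],max_speed=250); print('t',round(read_state()['time'],1))
def snap(tag,name='wrist'):
    c=camera(name); pickle.dump(c,open(tag+'.pkl','wb')); return c
E
python3 - <<'E'
s=open('vis.py').read()
s=s.replace("    return np.c_[c['cx']+c['fx']*p[:,0]/-p[:,2],c['cy']-c['fy']*p[:,1]/-p[:,2]]","""    if c.get('fish'):
        r=np.hypot(p[:,0],p[:,1]); k=np.arctan2(r,-p[:,2])/np.maximum(r,1e-9)
    else: k=-1/p[:,2]
    return np.c_[c['cx']+c['fx']*p[:,0]*k,c['cy']-c['fy']*p[:,1]*k]""")
open('vis.py','w').write(s)
r=open('rob.py').read().replace("c=camera(name);","c=camera(name); c['fish']=name=='wrist';");open('rob.py','w').write(r)
from rob import *
x,y=437,-85.5
movep([x,y,370],Rz(x,y)); print(read_state()['time'])
c=snap('w_white')
t=[c['image']]
o10=vis.ortho(c,x,y,10,60,4);o36=vis.ortho(c,x,y,36,60,4)
print(vis.fit_circle(o10,x,y,34,36,60,4),vis.fit_circle(o36,x,y,12,14,60,4))
v=np.hstack([c['image'],np.vstack([cv2.resize(o,(192,192)) for o in(o10,o36)])]); cv2.imwrite('pics/w1.png',v)
E
```

```text
2.0167
(np.float64(436.0), np.float64(-87.5), np.float64(36.0), np.float32(221.47858)) (np.float64(439.0), np.float64(-80.5), np.float64(13.0), np.float32(267.60593))
```

View pics/w1.png

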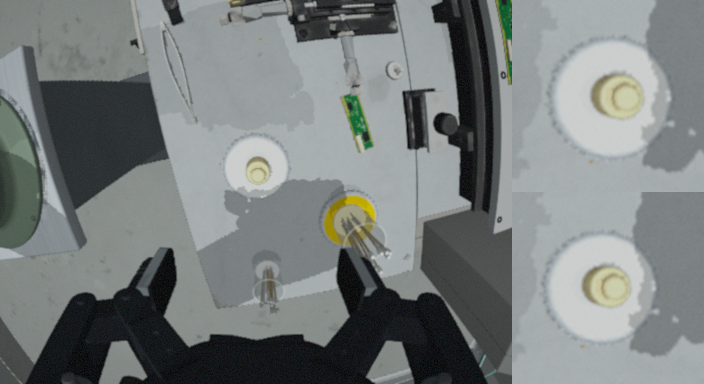

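```bash
python3 - <<'E'
from rob import *
pick(438,-87.3,187.5,345)
place(463.5,307,187.5,345)
c=snap('w_blue'); x,y=463.5,307
v=np.hstack([cv2.resize(vis.ortho(c,x,y,z,60,4),(360,360)) for z in(10,36)]); cv2.imwrite('pics/w2.png',v)
E
```

```text
pick hit False gap 24.1 [438.1 -87.3 188. ] t 3.8
place hit True gap 23.9 [463.4 307.  188.1]
t 9.1
```

View pics/w2.png

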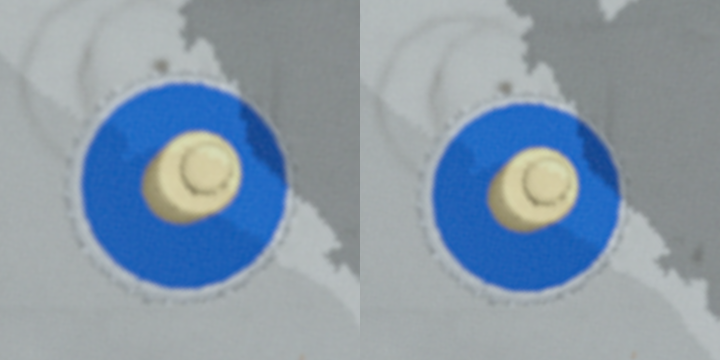

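```bash
python3 - <<'E'
from rob import *
x,y=538,-175.5
movep([x,y,350],Rz(x,y)); c=snap('w_yel'); print(read_state()['time'])
v=np.hstack([cv2.resize(vis.ortho(c,x,y,z,60,4),(360,360)) for z in(10,74)]); 
for k in(0,1): cv2.drawMarker(v,(180+360*k,180),(255,0,255),0,14)
cv2.imwrite('pics/w3.png',v)
E
```

```text
10.95
```

View pics/w3.png

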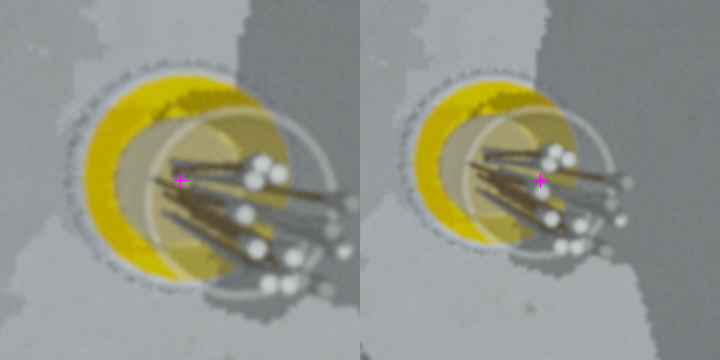

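```bash
python3 - <<'E'
from rob import *
pick(537.7,-175.6,223,350)
place(436.2,-87.2,223,350)
x,y=436.2,-87.2
c=snap('w_white2')
v=np.hstack([cv2.resize(vis.ortho(c,x,y,z,60,4),(360,360)) for z in(10,74)]); 
for k in(0,1): cv2.drawMarker(v,(180+360*k,180),(255,0,255),0,14)
cv2.imwrite('pics/w4.png',v)
E
```

```text
pick hit False gap 48.0 [ 538.  -175.7  224.4] t 12.4
place hit True gap 48.4 [436.2 -87.1 224.4]
t 16.2
```

View pics/w4.png

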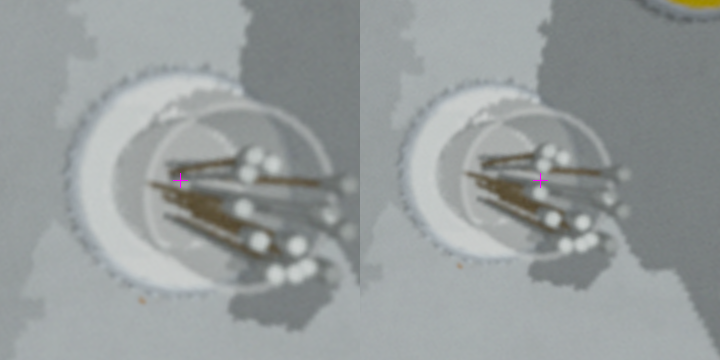

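```bash
python3 - <<'E'
from rob import *
def look(tag,x,y,zs):
    c=snap(tag); v=np.hstack([cv2.resize(vis.ortho(c,x,y,z,60,4),(360,360)) for z in zs])
    for k in(0,1): cv2.drawMarker(v,(180+360*k,180),(255,0,255),0,14)
    return v
pick(462.5,306.5,187.5,345)
place(539.5,-176,187.5,345)
a=look('w_yel2',539.5,-176,(10,36))
x,y=529.5,408.5
movep([x,y,355],Rz(x,y)); print(read_state()['time'])
b=look('w_black',x,y,(10,72))
cv2.imwrite('pics/w5.png',cv2.resize(np.vstack([a,b]),(600,600)))
E
```

```text
pick hit False gap 24.0 [462.6 306.5 188. ] t 19.2
place hit True gap 24.0 [ 539.5 -175.9  188.1]
t 24.8
26.9833
```

View pics/w5.png

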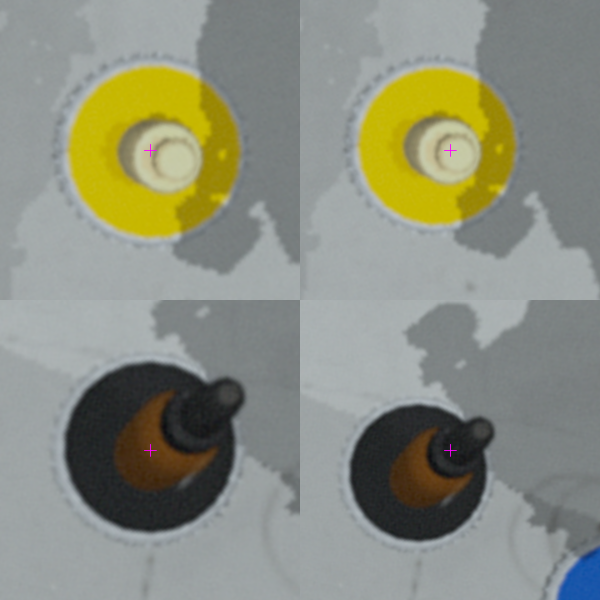

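```bash
cat >> rob.py <<'E'
def look(tag,x,y,zs):
    c=snap(tag); v=np.hstack([cv2.resize(vis.ortho(c,x,y,z,60,4),(360,360)) for z in zs])
    for k in range(len(zs)): cv2.drawMarker(v,(180+360*k,180),(255,0,255),0,14)
    return v
E
python3 - <<'E'
from rob import *
pick(529,408,221,355)
place(463,306.3,221,355)
wait(1); a=look('w_blue2',463,306.3,(10,72))
x,y=579.5,248
movep([x,y,355],Rz(x,y)); print(read_state()['time'])
b=look('w_red',x,y,(10,50))
cv2.imwrite('pics/w6.png',cv2.resize(np.vstack([a,b]),(600,600)))
E
```

```text
pick hit False gap 26.7 [529.1 408.2 221.8] t 28.6
place hit True gap 26.0 [463.  306.5 221.7]
t 32.7
34.3417
```

View pics/w6.png

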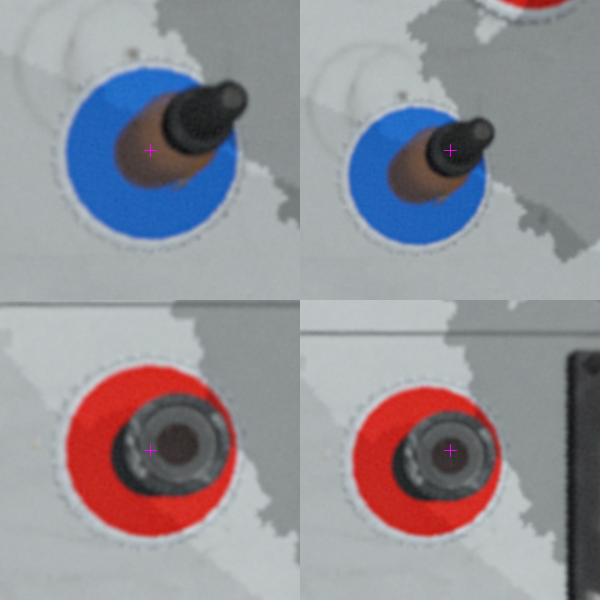

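```bash
python3 - <<'E'
from rob import *
pick(579,248,195,345)
place(532,409,195,345)
a=look('w_black2',532,409,(10,50))
pick(463,306.3,221,355)
place(581.3,248.5,221,355)
wait(1); b=look('w_red2',581.3,248.5,(10,72))
movep([400,-100,420],Rz(400,-100)); print(read_state()['time'])
for n in('top','scene'): snap(n+'1',n)
cv2.imwrite('pics/w7.png',cv2.resize(np.vstack([a,b]),(600,600)))
E
```

```text
pick hit False gap 33.9 [579.1 248.1 195.8] t 36.0
place hit True gap 34.1 [531.9 409.  195.9]
t 40.4
pick hit False gap 26.5 [463.2 306.4 221.8] t 42.4
place hit True gap 26.5 [581.3 248.5 221.8]
t 46.5
48.9833
```

View pics/w7.png

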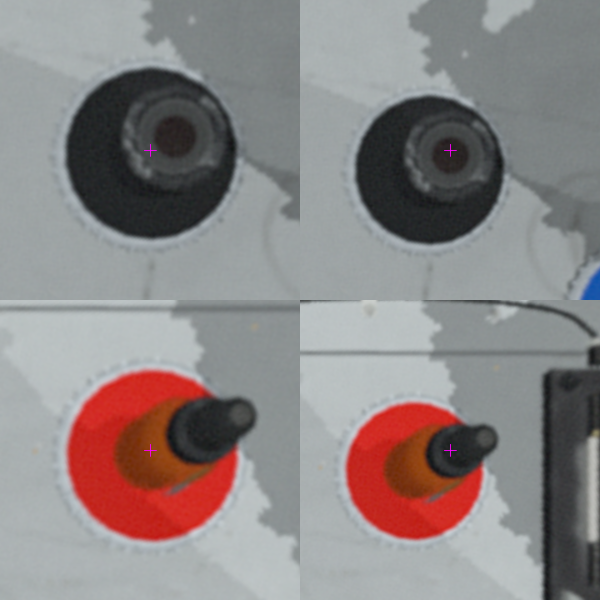

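```bash
python3 - <<'E'
import pickle,cv2,numpy as np
from vis import *
from scipy.optimize import least_squares
S=pickle.load(open('scene1.pkl','rb'));T=pickle.load(open('top1.pkl','rb'));T0=pickle.load(open('top0.pkl','rb'));W=pts(S)
for k,x,y,r,a,b in(('dropper',581.5,248.5,15,20,68),('loupe',532,409,18.5,14,52),('weight',539.5,-176,13,14,36),('cup',436.2,-87.3,24,20,72)):
    q=W[(np.hypot(W[...,0]-x,W[...,1]-y)<38)&(W[...,2]>a)&(W[...,2]<b)]
    f=least_squares(lambda p:np.hypot(q[:,0]-p[0],q[:,1]-p[1])-r,[x,y],loss='soft_l1',f_scale=2);print(k,(f.x-[x,y]).round(1))
for c in(T0,T):
    h=cv2.cvtColor(ortho(c,560,-57,4,60,4),cv2.COLOR_BGR2HSV);m=cv2.inRange(h,(40,70,30),(85,255,255));print('board',np.argwhere(m>0).mean(0)/4,(m>0).sum())
cv2.imwrite('pics/end.png',cv2.resize(S['image'][100:350],(800,390)))
E
```

```text
dropper [-0.8  0. ]
loupe [ 0.6 -1.4]
weight [-0.9 -0.6]
cup [-0.9  1. ]
board [54.9011929  54.18335031] 11778
board [54.88656927 54.16649373] 12047
```

View pics/end.png

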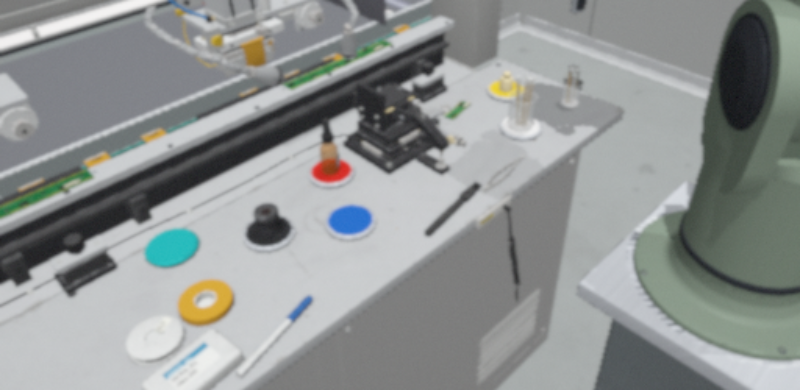

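All four tools stand upright on their own rests: dropper on red at (330,160), loupe on black (267,222), weight on yellow (506,85) and large cup on white (521,115). Blue (350,221) is empty and the board has not moved.

```bash
python3 -c "
from workcell import *
finish_job()"
```

```text
the job is handed in; nothing more can be done
```

I swapped both pairs of tools, using the blue rest as the spare place, and handed the job in at about 49 s on the robot clock (limit 136 s).

- **Moves:** The order was weight to blue, cup to white, weight to yellow, dropper to blue, loupe to black, dropper to red. No descent onto a tool touched anything before the fingers closed, and every placing stopped on contact with the pad.
- **Final checks:** Scene-camera depth fits put each tool within about 1.5 mm of where I aimed it. Wrist pictures showed each tool within about 2 mm of its pad centre. All four tools look upright, the blue rest is empty, and the board's image centroid moved less than 0.1 mm.
- **Disagreements:** The wrist camera read about 1–2 mm off the top and scene cameras, which is within calibration, so I aimed between them. Some early image circle fits were wrong: the cup and weight by 6–9 mm, the dropper by about 8 mm. I used the depth fits for these instead, and the wrist views agreed with them. The first top-view fit of the white pad was also about 3 mm off in x, and I corrected it from the wrist view.

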